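# Pull the jug out from under the rack and snap its cap on

### The arm

A 6-joint arm with a two-finger parallel gripper is mounted at the origin on the work surface. World frame = base frame: x ahead of the robot, y to its left, z up, the work surface at z = 0. Lengths are in m, angles in rad, forces in N, time in s.
With the tool pointing down it reaches from about 0.275 to 0.85 m from the base axis. Payload 19 kg.
Tool frame: the origin (TCP) lies at the very end of the fingers, on their centre line; the grasp point (between the pads) lies 19 mm behind it; z points along the fingers, y is the direction in which the jaws open and shut (so a half turn about z gives the same grasp; the last joint's range is limited). The gripper opens to 85 mm and grips with 20 to 120 N. Pads are 22 mm wide; open, the fingers measure 114 mm over their backs; the gripper's body (76 mm by 85 mm) begins 54 mm behind the grasp point. The pads swing forward as they close: fully open they stand 13 mm farther back than shut.
Start: joints at [1.098, 0.15, 1.437, -0, 1.554, -0.134], TCP at [0.191, 0.542, 0.231] pointing down, gripper open.
Joint ranges: [-2.8, 2.8], [-0.68, 2.1], [0.12, 2.68], [-1.39, 4.53], [0.16, 2.79], [-2.81, 2.81]. Speed limits (rad/s): [1.89, 1.89, 2.22, 3.01, 3.01, 3.01].

### API

Orientations are given as a unit quaternion [x, y, z, w].
In Python, from workcell import arm gives the robot as it stands.
- The arm moves only by the tool move_arm, never from a script. Its argument "series" is a list of rows, each a list of 3 entries, a list of its own where there are three numbers: the shift along the tool's x, y, z in m, then the turn, a rotation vector about the tool's x, y, z in rad, then the closure, from -1 (fully open) to 1 (shut), so that 0 is half open. A call has 1 to 20 rows; each row shifts and turns the commanded pose from where the row before left it, along the tool's axes as they then stand; what a row does not reach is not made up. A row lasts 1/8 s, in which the tool goes at most 62.5 mm and 10.7 degrees, less where a joint would pass 70% of its speed; a pose out of reach is approached as far as the arm can. A call with a gripper value outside its range is refused whole. The fingers move at their own pace and stop on an object; "squeeze" is the grip in N (left out, the last holds). Time passes only in rows, so rows that do not move let the fingers close. It gives the time, the measured TCP pose, the force and the opening at its end, in the units of the state.
- arm.get_obs(): the state, without advancing time (a new reading comes with each control period).
- arm.read_camera(name): name is "side" or "top"; returns a dict with "frame" (480x640x3 uint8, blue, green, red), "z_map" (480x640 float32, m along the optical axis (not along the pixel's ray), 0 where there is no reading), "mtx" (3x3 intrinsics, pixels), "extrinsics" (4x4, takes a point from world to camera coordinates). Camera axes: x right, y down, z forward; pixel columns grow to the right and rows downward; lengths in m; the calibration is good to about 2 mm. A picture is of the moment at which its call begins.
- arm.finish_job(): hands the job in, once; it reports no verdict.
The state is a dict: "t": time; "joint_pos": joint angles; "qvel": joint speeds; "joint_efforts": joint torques, N m; "eef_pos": TCP position; "ee_rot": TCP orientation; "contact_force": force on the tool from outside, world axes, zero at the start; "torque": the same for the moment, N m; "grip_width": finger opening in m.
Only numpy, scipy, OpenCV 4.12 (cv2) and the standard library are available. Lean on these libraries where they do the work, as an engineer would, in place of code of your own. Each camera call takes 0.05 s, during which the arm holds its last target.

### The job

Pull the tray under the low wire rack all the way out towards you, so that the jug on it comes clear of the overhang. Then take the black knob-topped cap from the bench and press it straight and steadily down onto the jug's neck, without ramming it, until it clicks and is fully home with its rim flat on the jug's shoulder. Keep pressing after the click and finish while still holding the cap pushed down firmly (about 10 to 15 N), and leave the jar lid, brush and screwdriver alone.

Things in the scene. Friction and masses are not known exactly. Their poses are not given: they have to be found in the camera images.
- tray (a joint): how far the tray is pulled out on its runners (m): 0 = pushed fully in, 0.150 = fully out (end stop). It slides in a straight line towards the jug's own -x (roughly towards the robot), with about 3 N of friction, and stays where it is left. The grey tray is 118 mm wide (y) and lies 12 to 26 mm above the bench.
- pull (a point): centre of the top of the tray's upright steel pull knob: a round post 20 mm in diameter with a 24 mm diameter head (the top 10 mm). It stands on the tray's front end; its top is 68 mm and its foot 20 mm above the bench; free space all round. The rack's deck edge lies 95 mm behind it (along the jug's +x) when the tray is fully in.
- jug: white plastic jug fixed in the tray: 76 (x) x 88 (y) x 62 mm box, on top a round shoulder 58 mm in diameter; origin at the centre of its underside (20 mm above the bench), z up. It stands 140 mm behind the pull knob, under the deck when the tray is in; fully out, its neck is 105 mm in front of the deck's edge. Its -x is the direction in which the tray pulls out.
- seat (a point): centre of the jug's flat shoulder at the foot of the neck, 90 mm above the bench. Neck 26 mm in diameter, 20 mm tall, tapered top; four sprung bumps reach 17 mm radius, 9.5 mm up. Force against cap rim height above the shoulder: rises from 13 mm to 8-10 N at 11 mm, about 0 at 8 mm (the click), the cap is drawn down by up to 8 N from 6 to 3 mm; at 0 the rim stands on the shoulder.
- cap: black plastic snap cap standing on the bench open side down; origin at the centre of its rim (underside), z up. Skirt 44 mm in diameter and 30 mm tall, on it a round grip knob 26 mm in diameter and 22 mm tall (52 mm in all). Inside: a lip of 30 mm inner diameter in the lowest 4 mm, above it a 36 mm wide hollow 25 mm deep from the rim. 36 to 63 g. The cap is the same whichever way it is turned.
- jar_lid: bystander: flat black disc lid, 66 mm in diameter, 14 mm high, no knob; origin at the centre of its underside
- brush: bystander: brush lying on the bench beside the rack, origin at its underside
- screwdriver: bystander: screwdriver lying on the bench beside the rack, origin at its underside
- rack: fixed low chrome wire rack over the tray; origin on the bench under the tray's middle line, 45 mm in front of the deck's front edge; x points away from the robot, along the runners. Deck 340 mm wide, 150 to 160 mm above the bench; bins on its rear half reach 240 mm. Two front posts, 22 mm in diameter and 207 mm high, stand 50 mm behind the origin, 170 mm either side.
Not all that is in view belongs to the job. Of the things that look like the cap, take the one that is nearest to the robot's base at the start.

How it is judged:
On the way, in this order (a step that is already met when the one before it is completed fails the run):
1. the tray is pulled out (value of joint tray above 0.13 m), for 0.2 s.
2. the cap has clicked past the bumps and sits fully home on the neck (z of cap in the frame of seat below 0.003 m and horizontal distance between cap and seat below 0.004 m and angle between cap's own z axis and vertical below 0.08 rad), for 0.2 s.
At the end, for the whole second after the job is handed in: The tray is out by more than 130 mm of 150; the cap's rim is within 3 mm of the jug's shoulder, centred within 4 mm and upright within 0.08 rad, at rest; the fingers hold it (over 3 N) and it is pushed down on the jug with more than 5 N through the last second (all of step 2 and value of joint tray above 0.13 m and z of cap in the frame of seat above -0.004 m and contact force between cap and jug above 5 N and contact force between the fingers and cap above 3 N and linear speed of cap below 0.02 m/s); the arm keeps its last pose, push and grip.
It fails at once if a bystander is disturbed (moved over 30 mm) (distance of any of jar_lid, brush, screwdriver from where it was at the start of the episode above 0.03 m).
It fails at once if the cap is rammed (over 80 N on the jug) (contact force between cap and jug above 80 N).
It also fails if it takes over 51 s, if anything falls off the work surface, if the arm or the gripper's body presses on something with over 40 N, if the wrist force passes 120 N, or if a joint passes its speed limit or range.

## Working session

There is one attempt and no reset: what is moved stays moved. The work goes in short steps, Python scripts to look and compute and a tool call to move; the robot and the scene stay as the last step left them, time stands still between calls to the robot, and variables do not carry over. Pictures are saved under pics/ and viewed, and the job is handed in when it is done.

Besides the shell and the picture viewer there is one more tool, called after "Emit:" as name(argument=value, ...), one argument or row to a line, values as JSON. move_arm: Moves the arm, as the interface text tells. Its arguments: {"type":"object","properties":{"series":{"type":"array"},"squeeze":{"type":"number"}},"required":["series"]}

```bash
mkdir -p pics; ls; cat > h.py <<'E'
import numpy as np, cv2, pickle
from workcell import arm
def snap(name,tag):
    d=arm.read_camera(name); cv2.imwrite(f'pics/{tag}.png',d['frame']); pickle.dump(d,open(f'{tag}.pkl','wb')); return d
def pts(d):
    K=d['mtx'];T=np.linalg.inv(d['extrinsics']);z=d['z_map']
    v,u=np.mgrid[0:480,0:640]
    P=np.stack([(u-K[0,2])/K[0,0]*z,(v-K[1,2])/K[1,1]*z,z],-1)
    W=P@T[:3,:3].T+T[:3,3]; W[z==0]=np.nan
    return W
def ray(d,u,v,h):
    K=d['mtx'];T=np.linalg.inv(d['extrinsics'])
    r=T[:3,:3]@np.array([(u-K[0,2])/K[0,0],(v-K[1,2])/K[1,1],1]);o=T[:3,3]
    return o+r*(h-o[2])/r[2]
E
python3 - <<'E'
from h import *
for n in('top','side'):
    d=snap(n,n+'0');print(n,d['mtx'].tolist(),np.linalg.inv(d['extrinsics'])[:3,3])
o=arm.get_obs();print({k:np.round(v,3) for k,v in o.items()})
E
```

```text
pics
top [[535.1847109115218, 0.0, 314.9405267847354], [0.0, 535.1847109115218, 241.1032929346616], [0.0, 0.0, 1.0]] [ 5.07908284e-01 -2.64189232e-04  1.47277588e+00]
side [[541.3032181017866, 0.0, 316.036205564971], [0.0, 541.3032181017866, 242.37892528007103], [0.0, 0.0, 1.0]] [0.51820289 0.88921346 0.77936287]
{'t': np.float64(0.1), 'joint_pos': array([ 1.098,  0.151,  1.438, -0.   ,  1.554, -0.134]), 'qvel': array([ 0.001,  0.   , -0.002,  0.   ,  0.002,  0.   ]), 'joint_efforts': array([ 3.0000e-03, -7.1438e+01, -5.7180e+01, -0.0000e+00,  7.0000e-03,
        0.0000e+00]), 'eef_pos': array([0.191, 0.542, 0.231]), 'ee_rot': array([ 0.169,  0.986, -0.001, -0.   ]), 'contact_force': array([-0.03 , -0.716,  0.112]), 'torque': array([0.028, 0.024, 0.04 ]), 'grip_width': np.float64(0.085)}
```

View pics/top0.png

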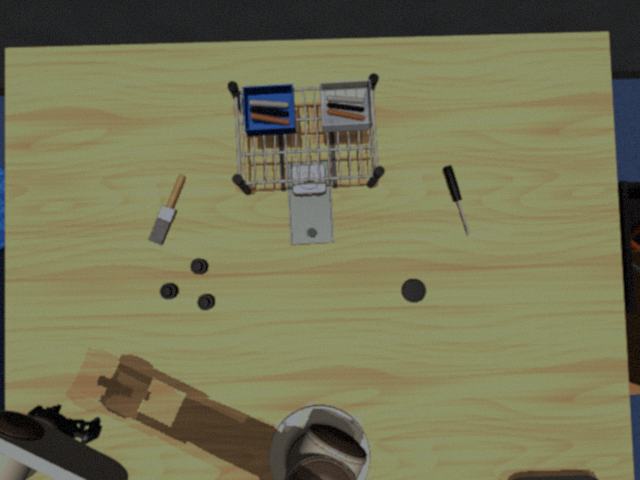

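View pics/side0.png

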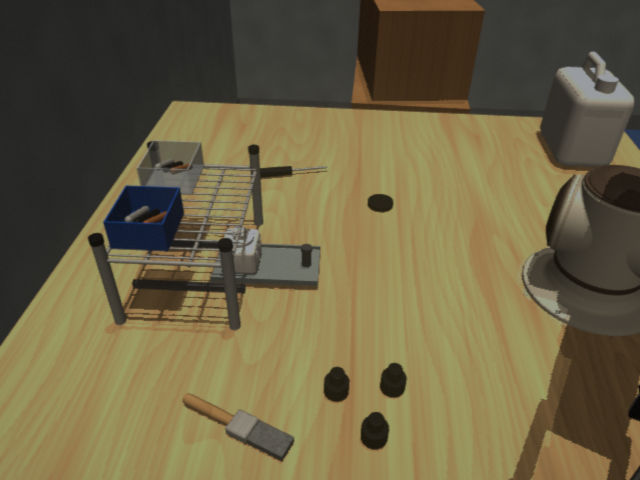

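The top view shows the pull knob at about (312,232) and three caps at (199,266), (169,291) and (206,301). The jar lid is at (414,290), the brush at left and the screwdriver at right. The side view shows the same caps at (337,383), (393,380) and (375,430), and the knob at (306,255).

```bash
python3 - <<'E'
from h import *
d=pickle.load(open('top0.pkl','rb'));W=pts(d)
g=d['frame'].max(2)
for (u,v) in [(199,266),(169,291),(206,301),(414,290)]:
    s=np.zeros((480,640),np.uint8);s[v-17:v+18,u-17:u+18]=(g[v-17:v+18,u-17:u+18]<75)
    n,l,st,c=cv2.connectedComponentsWithStats(s);i=1+np.argmax(st[1:,4]);m=l==i
    w=W[m];print((u,v),st[i],c[i].round(1),np.nanpercentile(w[:,2],[5,50,95]).round(4))
    for lo,hi in[(.02,.04),(.045,.06)]:
        q=w[(w[:,2]>lo)&(w[:,2]<hi)]
        if len(q):print('  ',lo,len(q),q.mean(0).round(4),q.min(0).round(4),q.max(0).round(4),'r',np.hypot(*q.mean(0)[:2]).round(4))
# tray / knob
m=(W[...,2]>.055)&(W[...,2]<.08);m[:215]=0;m[250:]=0;m[:,:280]=0;m[:,340:]=0
w=W[m];print('knob',len(w),w.mean(0).round(4),w.min(0).round(4),w.max(0).round(4))
print(np.round(W[225:240:2,304:322:2,2],3))
# posts: top
for (u,v) in[(242,184),(376,176)]:
    p=W[v-12:v+12,u-12:u+12].reshape(-1,3);q=p[(p[:,2]>.195)&(p[:,2]<.215)];print('post',len(q),q.mean(0).round(4))
t=W[195:245,285:340].reshape(-1,3);q=t[(t[:,2]>.018)&(t[:,2]<.034)];print('tray',len(q),cv2.minAreaRect((q[:,:2]*1000).astype(np.float32)))
E
```

```text
(199, 266) [191 259  17  15 211] [199.1 266. ] [0.0095 0.0325 0.0551]
   0.02 112 [0.5221 0.3073 0.0302] [0.5026 0.292  0.0202] [0.5409 0.3328 0.0391] r 0.6058
   0.045 75 [0.5206 0.314  0.0517] [0.5083 0.3023 0.0451] [0.5325 0.3266 0.0589] r 0.608
(169, 291) [160 283  19  16 223] [169.  290.6] [0.0062 0.0329 0.0552]
   0.02 106 [0.4586 0.3886 0.0301] [0.4379 0.3752 0.0202] [0.476  0.4135 0.0399] r 0.6011
   0.045 78 [0.4565 0.3967 0.0522] [0.4444 0.3849 0.046 ] [0.4687 0.4111 0.0594] r 0.6048
(206, 301) [198 294  17  16 211] [206.  301.4] [0.0111 0.0329 0.0554]
   0.02 108 [0.4271 0.2906 0.0301] [0.4057 0.2763 0.0202] [0.4458 0.3152 0.04  ] r 0.5166
   0.045 79 [0.4244 0.2973 0.0517] [0.4124 0.2843 0.0454] [0.4365 0.3103 0.059 ] r 0.5181
(414, 290) [402 279  24  23 434] [413.2 290. ] [0.0081 0.0135 0.0186]
   0.02 10 [ 0.4407 -0.2751  0.0217] [ 0.4165 -0.2914  0.0201] [ 0.4611 -0.25    0.0239] r 0.5195
knob 64 [0.6014 0.0064 0.0677] [ 0.5913 -0.0045  0.0603] [0.6128 0.0168 0.074 ]
[[0.021 0.026 0.02  0.016 0.016 0.02  0.017 0.019 0.02 ]
 [0.021 0.022 0.021 0.02  0.028 0.017 0.014 0.021 0.023]
 [0.025 0.021 0.069 0.067 0.069 0.018 0.018 0.016 0.019]
 [0.02  0.014 0.07  0.06  0.07  0.072 0.023 0.021 0.021]
 [0.018 0.023 0.067 0.069 0.069 0.07  0.023 0.02  0.021]
 [0.015 0.017 0.067 0.068 0.071 0.067 0.017 0.019 0.023]
 [0.018 0.022 0.02  0.017 0.023 0.018 0.016 0.017 0.02 ]
 [0.015 0.012 0.022 0.021 0.023 0.023 0.024 0.01  0.022]]
post 94 [0.7241 0.179  0.2068]
post 93 [ 0.7336 -0.1595  0.2063]
tray 1525 ((641.5777587890625, 7.680332183837891), (135.1058349609375, 118.01607513427734), 1.4968714714050293)
```

```bash
python3 - <<'E'
from h import *
d=pickle.load(open('side0.pkl','rb'));W=pts(d)
g=d['frame'].max(2)
for (u,v) in [(337,383),(393,380),(375,430),(306,255)]:
    p=W[v-25:v+26,u-20:u+21].reshape(-1,3);
    if v==255:q=p[(p[:,2]>.06)&(p[:,2]<.08)]
    else:q=p[(p[:,2]>.049)&(p[:,2]<.06)]
    print((u,v),len(q),q.mean(0).round(4),q.min(0).round(4),q.max(0).round(4))
im=pickle.load(open('top0.pkl','rb'))['frame'][70:320,140:440]
cv2.imwrite('pics/topz.png',cv2.resize(im,None,fx=2.4,fy=2.4,interpolation=2))
E
```

```text
(337, 383) 163 [0.5199 0.3135 0.0524] [0.5083 0.3005 0.049 ] [0.5321 0.3251 0.0575]
(393, 380) 160 [0.4236 0.2968 0.0526] [0.4116 0.2824 0.049 ] [0.4353 0.3089 0.0573]
(375, 430) 204 [0.4558 0.3961 0.0526] [0.4438 0.3821 0.0491] [0.4684 0.4088 0.0563]
(306, 255) 98 [0.5995 0.0064 0.0669] [ 0.5883 -0.0088  0.0602] [0.6117 0.0183 0.0729]
```

Emit:
move_arm(
  series=[
    [[0,0,0],[0,0,0.172],-1],
    [[0,0,0],[0,0,0.172],-1],
    [[0,0,0],[0,0,0.172],-1],
    [[0,0,0],[0,0,0.172],-1],
    [[0,0,0],[0,0,0.172],-1],
    [[0,0,0],[0,0,0.172],-1],
    [[0,0,0],[0,0,0.172],-1],
  ],
  squeeze=30,
)

```text
t: 0.98
eef_pos: [0.1911, 0.5422, 0.2309]
ee_rot: [0.699, 0.715, -0.0, 0.0]
contact_force: [0.2, 0.9, -0.0]
grip_width: 0.0854
```

```bash
cat >> h.py <<'E'
from scipy.spatial.transform import Rotation as R
def delta(target):
    o=arm.get_obs();r=R.from_quat(o['ee_rot']);M=r.as_matrix()
    print('t',o['t'],'pos',np.round(o['eef_pos'],4),'yang',np.degrees(np.arctan2(M[1,1],M[0,1])).round(2),'z',M[:,2].round(3),'tool delta',(M.T@(np.array(target)-o['eef_pos'])).round(4),'F',np.round(o['contact_force'],2),'w',round(float(o['grip_width']),4))
E
python3 - <<'E'
from h import *
delta([.600,.0064,.231])
E
```

```text
t 0.975 pos [0.1911 0.5422 0.2309] yang 1.28 z [-0.    -0.001 -1.   ] tool delta [-5.448e-01  3.969e-01  1.000e-04] F [ 0.18  0.93 -0.01] w 0.0854
```

Emit:
move_arm(
  series=[
    [[-0.032,0.0233,0],[0,0,0],-1],
    [[-0.032,0.0233,0],[0,0,0],-1],
    [[-0.032,0.0233,0],[0,0,0],-1],
    [[-0.032,0.0233,0],[0,0,0],-1],
    [[-0.032,0.0233,0],[0,0,0],-1],
    [[-0.032,0.0233,0],[0,0,0],-1],
    [[-0.032,0.0233,0],[0,0,0],-1],
    [[-0.032,0.0233,0],[0,0,0],-1],
    [[-0.032,0.0233,0],[0,0,0],-1],
    [[-0.032,0.0233,0],[0,0,0],-1],
    [[-0.032,0.0233,0],[0,0,0],-1],
    [[-0.032,0.0233,0],[0,0,0],-1],
    [[-0.032,0.0233,0],[0,0,0],-1],
    [[-0.032,0.0233,0],[0,0,0],-1],
    [[-0.032,0.0233,0],[0,0,0],-1],
    [[-0.032,0.0233,0],[0,0,0],-1],
    [[-0.032,0.0233,0],[0,0,0],-1],
    [[0,0,0],[0,0,0],-1],
  ],
)

```text
t: 3.22
eef_pos: [0.6031, 0.0076, 0.2302]
ee_rot: [0.698, 0.716, -0.001, -0.0]
contact_force: [0.2, 0.1, -1.1]
grip_width: 0.085
```

```bash
python3 - <<'E'
from h import *
delta([.600,.0064,.034])
snap('side','side1');
E
```

```text
t 3.225 pos [0.6031 0.0076 0.2302] yang 1.47 z [-0.001 -0.    -1.   ] tool delta [-0.001  -0.0028  0.1962] F [ 0.15  0.07 -1.07] w 0.085
```

View pics/side1.png

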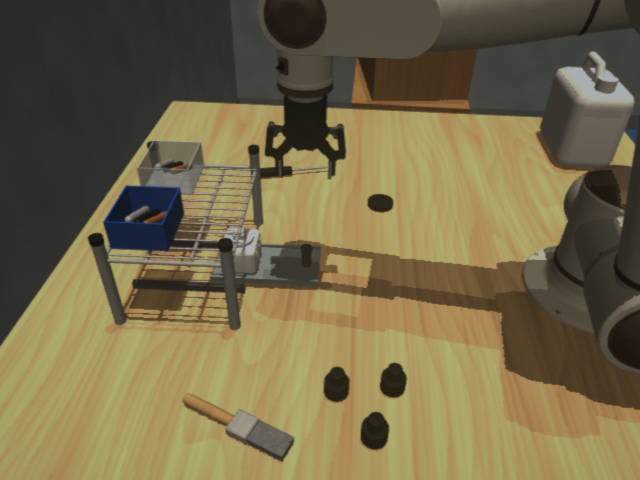

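The side view shows the gripper centred over the knob, with the jaws at (278,165) and (335,165) lined up with the tray's travel. I'm descending now.

Emit:
move_arm(
  series=[
    [[-0.001,-0.003,0.03],[0,0,0],-1],
    [[0,0,0.03],[0,0,0],-1],
    [[0,0,0.03],[0,0,0],-1],
    [[0,0,0.03],[0,0,0],-1],
    [[0,0,0.03],[0,0,0],-1],
    [[0,0,0.025],[0,0,0],-1],
    [[0,0,0.021],[0,0,0],-1],
    [[0,0,0],[0,0,0],0.6],
    [[0,0,0],[0,0,0],0.6],
    [[0,0,0],[0,0,0],0.6],
    [[0,0,0],[0,0,0],0.6],
    [[0,0,0],[0,0,0],0.6],
  ],
  squeeze=30,
)

```text
t: 4.78
eef_pos: [0.5999, 0.0086, 0.0365]
ee_rot: [0.697, 0.717, 0.001, 0.001]
contact_force: [-1.3, 1.4, 6.3]
grip_width: 0.0229
```

```bash
python3 - <<'E'
from h import *
delta([.479,.003,.034])
E
```

```text
t 4.775 pos [0.5999 0.0086 0.0365] yang 1.61 z [ 0.002 -0.    -1.   ] tool delta [-0.0022 -0.121   0.0023] F [-1.26  1.41  6.34] w 0.0229
```

Emit:
move_arm(
  series=[
    [[0,0,-0.002],[0,0,0],1],
    [[0,-0.006,0],[0,0,0],1],
    [[0,-0.01,0],[0,0,0],1],
    [[0,-0.014,0],[0,0,0],1],
    [[0,-0.014,0],[0,0,0],1],
    [[0,-0.014,0],[0,0,0],1],
    [[0,-0.014,0],[0,0,0],1],
    [[0,-0.014,0],[0,0,0],1],
    [[0,-0.012,0],[0,0,0],1],
    [[0,-0.008,0],[0,0,0],1],
    [[0,-0.004,0],[0,0,0],1],
    [[0,0,0],[0,0,0],1],
  ],
)

```text
t: 6.28
eef_pos: [0.4876, 0.0053, 0.0368]
ee_rot: [0.697, 0.717, -0.001, -0.001]
contact_force: [-2.9, -2.7, -22.7]
grip_width: 0.0225
```

```bash
python3 - <<'E'
from h import *
delta([.479,.003,.034])
E
```

```text
t 6.275 pos [0.4876 0.0053 0.0368] yang 1.6 z [-0.002 -0.    -1.   ] tool delta [-0.0021 -0.0087  0.0028] F [ -2.85  -2.73 -22.68] w 0.0225
```

Emit:
move_arm(
  series=[
    [[0,-0.002,0.002],[0,0,0],1],
    [[0,-0.002,0],[0,0,0],1],
    [[0,-0.002,0],[0,0,0],1],
    [[0,0,0],[0,0,0],1],
  ],
)

```text
t: 6.78
eef_pos: [0.4841, 0.0052, 0.0364]
ee_rot: [0.697, 0.717, 0.001, 0.001]
contact_force: [-0.4, 3.0, 9.8]
grip_width: 0.0229
```

Emit:
move_arm(
  series=[
    [[0,-0.002,0],[0,0,0],1],
    [[0,-0.002,0],[0,0,0],1],
    [[0,-0.001,0],[0,0,0],1],
    [[0,0,0],[0,0,0],1],
  ],
)

```text
t: 7.28
eef_pos: [0.4794, 0.0051, 0.0365]
ee_rot: [0.697, 0.717, 0.001, 0.001]
contact_force: [3.5, 2.8, 7.4]
grip_width: 0.0224
```

```bash
python3 - <<'E'
from h import *
delta([.479,.003,.034])
E
```

```text
t 7.275 pos [0.4794 0.0051 0.0365] yang 1.61 z [ 0.003 -0.    -1.   ] tool delta [-0.002  -0.0005  0.0025] F [3.45 2.79 7.36] w 0.0224
```

Emit:
move_arm(
  series=[
    [[0,-0.002,0],[0,0,0],1],
    [[0,-0.001,0],[0,0,0],1],
    [[0,0,0],[0,0,0],1],
  ],
)

```text
t: 7.65
eef_pos: [0.4793, 0.005, 0.0367]
ee_rot: [0.697, 0.717, 0.003, 0.003]
contact_force: [34.2, 6.3, -16.2]
grip_width: 0.0227
```

The end stop is reached: 34 N in +x with the TCP at x = 0.479, where the geometry puts it. I'm relaxing the pull, then releasing, rising and turning the jaws a quarter turn.

Emit:
move_arm(
  series=[
    [[0,0.002,0],[0,0,0],0.2],
    [[0,0,0],[0,0,0],-0.8],
    [[0,0,0],[0,0,0],-0.8],
    [[0,0,0],[0,0,0],-0.8],
    [[0,0,-0.025],[0,0,0],-0.8],
    [[0,0,-0.03],[0,0,0],-0.8],
    [[0,0,-0.03],[0,0,-0.175],-0.5],
    [[0,0,-0.03],[0,0,-0.175],-0.5],
    [[0,0,-0.03],[0,0,-0.175],-0.5],
    [[0,0,0],[0,0,-0.175],-0.5],
    [[0,0,0],[0,0,-0.175],-0.5],
    [[0,0,0],[0,0,-0.175],-0.5],
    [[0,0,0],[0,0,-0.175],-0.5],
    [[0,0,0],[0,0,-0.175],-0.5],
    [[0,0,0],[0,0,-0.175],-0.5],
    [[0,0,0],[0,0,0],-0.5],
  ],
)

```text
t: 9.65
eef_pos: [0.4772, 0.005, 0.1803]
ee_rot: [-0.016, 1.0, -0.0, -0.0]
contact_force: [-0.5, 0.2, 1.2]
grip_width: 0.0639
```

```bash
python3 - <<'E'
from h import *
delta([.424,.297,.12])
E
```

```text
t 9.65 pos [0.4772 0.005  0.1803] yang 91.79 z [-0. -0. -1.] tool delta [0.0441 0.2935 0.0602] F [-0.46  0.18  1.21] w 0.0639
```

Emit:
move_arm(
  series=[
    [[0.0055,0.0367,0],[0,0,0],-0.5],
    [[0.0055,0.0367,0],[0,0,0],-0.5],
    [[0.0055,0.0367,0],[0,0,0],-0.5],
    [[0.0055,0.0367,0],[0,0,0],-0.5],
    [[0.0055,0.0367,0.015],[0,0,0],-0.5],
    [[0.0055,0.0367,0.015],[0,0,0],-0.5],
    [[0.0055,0.0367,0.015],[0,0,0],-0.5],
    [[0.0055,0.0367,0.015],[0,0,0],-0.5],
    [[0,0,0],[0,0,0],-0.5],
    [[0,0,0],[0,0,0],-0.5],
  ],
)

```text
t: 10.9
eef_pos: [0.424, 0.2969, 0.1204]
ee_rot: [-0.015, 1.0, -0.0, -0.0]
contact_force: [-0.2, -0.7, 0.8]
grip_width: 0.0642
```

```bash
python3 - <<'E'
from h import *
delta([.424,.297,.034])
snap('side','side2');d=snap('top','top2')
im=d['frame'][70:320,140:440]
cv2.imwrite('pics/top2z.png',cv2.resize(im,None,fx=2.4,fy=2.4,interpolation=2))
W=pts(d)
def reg(lo,hi,x0,x1,y0,y1,n):
    m=(W[...,2]>lo)&(W[...,2]<hi)&(W[...,0]>x0)&(W[...,0]<x1)&(W[...,1]>y0)&(W[...,1]<y1)
    w=W[m];print(n,len(w),w.mean(0).round(4),w.min(0).round(4),w.max(0).round(4));return m
reg(.055,.08,.44,.52,-.04,.05,'knob');reg(.102,.125,.56,.68,-.06,.07,'neck');m=reg(.085,.098,.56,.68,-.06,.07,'shoulder');reg(.07,.125,.56,.68,-.06,.07,'jug')
E
```

```text
t 10.9 pos [0.424  0.2969 0.1204] yang 91.71 z [-0. -0. -1.] tool delta [-0.      0.0002  0.0864] F [-0.16 -0.68  0.77] w 0.0642
knob 63 [0.4795 0.0033 0.0676] [ 0.4681 -0.0063  0.0602] [0.4893 0.0148 0.0771]
neck 92 [0.6188 0.0067 0.1086] [ 0.6068 -0.0052  0.102 ] [0.6325 0.0185 0.1163]
shoulder 299 [0.6196 0.0065 0.0897] [ 0.5878 -0.0312  0.0851] [0.6549 0.0451 0.0973]
jug 941 [0.6181 0.0069 0.0858] [ 0.5811 -0.0368  0.0702] [0.6573 0.0503 0.1163]
```

View pics/side2.png

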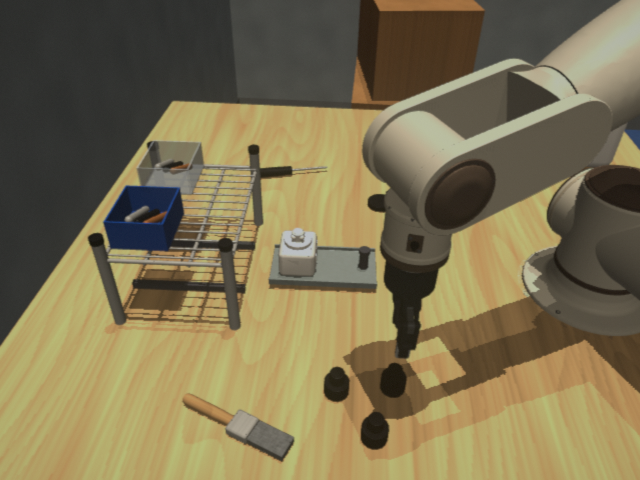

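View pics/top2z.png

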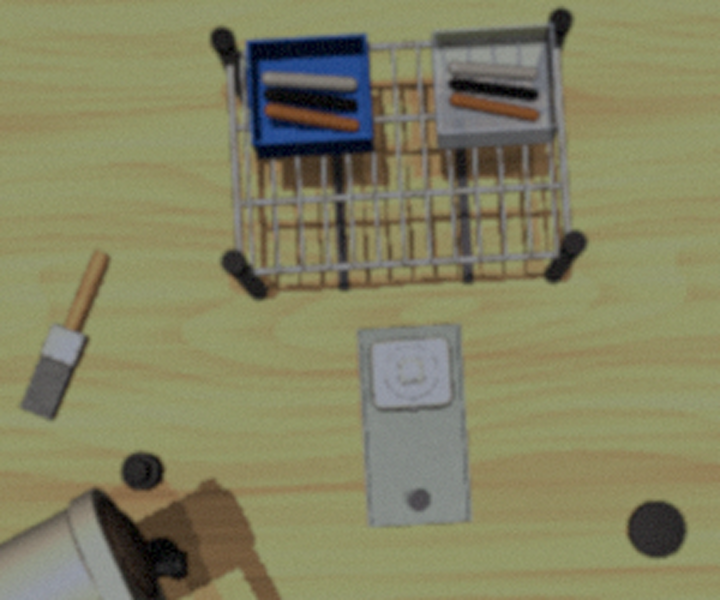

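The pictures show the tray fully out, with the jug at about (298,255) in the side view and clear of the deck. The neck measures (0.619, 0.0067) and agrees with the knob position plus 140 mm. The gripper stands over the nearest cap at (393,380), so I'm descending and gripping.

Emit:
move_arm(
  series=[
    [[0,0,0.02],[0,0,0],-0.5],
    [[0,0,0.02],[0,0,0],-0.5],
    [[0,0,0.02],[0,0,0],-0.5],
    [[0,0,0.015],[0,0,0],-0.5],
    [[0,0,0.011],[0,0,0],-0.5],
    [[0,0,0],[0,0,0],-0.5],
    [[0,0,0],[0,0,0],1],
    [[0,0,0],[0,0,0],1],
    [[0,0,0],[0,0,0],1],
    [[0,0,0],[0,0,0],1],
    [[0,0,0],[0,0,0],1],
    [[0,0,0],[0,0,0],1],
  ],
  squeeze=60,
)

```text
t: 12.5
eef_pos: [0.4243, 0.2972, 0.0349]
ee_rot: [-0.016, 1.0, 0.0, 0.001]
contact_force: [-0.2, -0.8, 6.8]
grip_width: 0.0239
```

```bash
python3 - <<'E'
from h import *
delta([.424,.297,.034])
snap('side','side3');
d=pickle.load(open('side3.pkl','rb'));cv2.imwrite('pics/s3z.png',cv2.resize(d['frame'][280:460,300:480],None,fx=3,fy=3,interpolation=2))
E
```

```text
t 12.5 pos [0.4243 0.2972 0.0349] yang 91.85 z [ 0.001  0.    -1.   ] tool delta [ 0.0003 -0.0002  0.0009] F [-0.2  -0.8   6.81] w 0.0239
```

View pics/s3z.png

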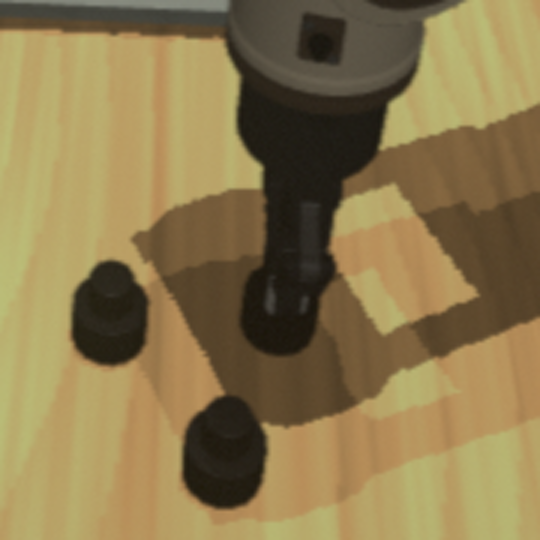

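The crop shows the jaws closed on the cap's knob at about (280,290), and both other caps undisturbed. Lifting.

Emit:
move_arm(
  series=[
    [[0,0,-0.01],[0,0,0],1],
    [[0,0,-0.025],[0,0,0],1],
    [[0,0,-0.03],[0,0,0],1],
    [[0,0,-0.03],[0,0,0],1],
    [[0,0,-0.03],[0,0,0],1],
    [[0,0,-0.02],[0,0,0],1],
    [[0,0,0],[0,0,0],1],
    [[0,0,0],[0,0,0],1],
  ],
)

```text
t: 13.55
eef_pos: [0.4236, 0.297, 0.1787]
ee_rot: [-0.016, 1.0, -0.0, -0.0]
contact_force: [-0.3, 0.1, -0.9]
grip_width: 0.0237
```

```bash
python3 - <<'E'
from h import *
delta([.619,.0067,.18])
E
```

```text
t 13.55 pos [0.4236 0.297  0.1787] yang 91.85 z [-0.001 -0.    -1.   ] tool delta [-0.1859 -0.2964 -0.0014] F [-0.28  0.06 -0.85] w 0.0237
```

Emit:
move_arm(
  series=[
    [[-0.0186,-0.0296,0],[0,0,0],1],
    [[-0.0186,-0.0296,0],[0,0,0],1],
    [[-0.0186,-0.0296,0],[0,0,0],1],
    [[-0.0186,-0.0296,0],[0,0,0],1],
    [[-0.0186,-0.0296,0],[0,0,0],1],
    [[-0.0186,-0.0296,0],[0,0,0],1],
    [[-0.0186,-0.0296,0],[0,0,0],1],
    [[-0.0186,-0.0296,0],[0,0,0],1],
    [[-0.0186,-0.0296,0],[0,0,0],1],
    [[-0.0186,-0.0296,0],[0,0,0],1],
    [[0,0,0],[0,0,0],1],
    [[0,0,0],[0,0,0],1],
  ],
)

```text
t: 15.05
eef_pos: [0.6189, 0.0076, 0.1783]
ee_rot: [-0.016, 1.0, 0.0, -0.001]
contact_force: [0.7, 0.6, -0.6]
grip_width: 0.024
```

```bash
python3 - <<'E'
from h import *
delta([.619,.0067,.18])
d=snap('side','side4');cv2.imwrite('pics/s4z.png',cv2.resize(d['frame'][150:300,200:400],None,fx=4,fy=4,interpolation=2))
W=pts(d);g=d['frame'].max(2).astype(int)
# rows: cap skirt extents vs neck extents
for v in range(205,262,3):
    row=g[v,255:345];print(v,''.join('#' if p<60 else ('+' if p<120 else '.') for p in row))
E
```

```text
t 15.05 pos [0.6189 0.0076 0.1783] yang 91.84 z [-0.002  0.    -1.   ] tool delta [-0.0001 -0.0009 -0.0017] F [ 0.66  0.62 -0.59] w 0.024
205 +++++++.........................+####+########+######+....................................
208 +++++++.........................+############++######+....................................
211 +++++++.........................+####################+....................................
214 ++++++++........................+####################+....................................
217 ++++++++........................+####################+....................................
220 ++++++++.........................+##################+.....................................
223 ++++++++.............................+++######+++.........................................
226 ..++......................................................................................
229 .++....................................++++++++...........................................
232 ............................+++++++++++++++++++++++++.....................................
235 ...........................++++++++++++++++++++++++++++++++++.............................
238 +.........................++++++++++++++++++++++++++++++++++++............................
241 +.........................++++++++++++++++++++++++++++++++++++............................
244 .....................+++++++++++++++++++++++++++++++++++++++++............................
247 ....................+###++++++++++++++++++++++++++++++++++++++++++++++++++++++++++++++++++
250 ...................+++++++++++++++++++++++++++++++++++++++++++++++++............++++++++++
253 ...................+++++++++++++++++++++++++++++++++++++++++++++++........................
256 ..................++###++++++++++++++++++++++++++++++++++++++++++.........................
259 ..................+####++++++++++++++++++++++++++++++++++++++++++.........................
```

View pics/s4z.png

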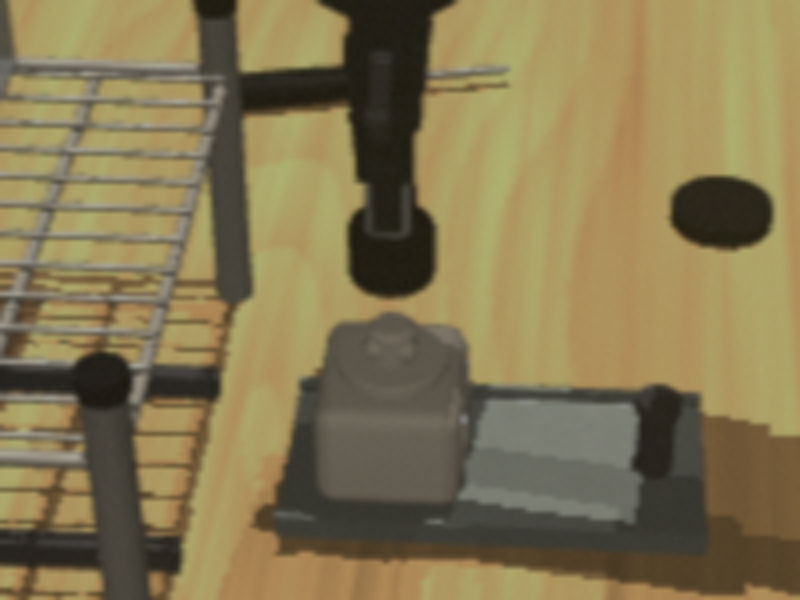

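The crop shows the cap upright and hanging directly above the neck, both at crop column about 392. I'll check x numerically against the neck in the same view.

```bash
python3 - <<'E'
from h import *
def rayy(d,u,v,y):
    K=d['mtx'];T=np.linalg.inv(d['extrinsics']);r=T[:3,:3]@np.array([(u-K[0,2])/K[0,0],(v-K[1,2])/K[1,1],1]);o=T[:3,3];return o+r*(y-o[1])/r[1]
d=pickle.load(open('side4.pkl','rb'));W=pts(d);g=d['frame'].max(2).astype(int)
for v in(209,212,215,218):
    c=np.where(g[v,275:325]<60)[0]+275; print(v,c.min(),c.max(),rayy(d,(c.min()+c.max())/2,v,.0076+.021)[[0,2]].round(4))
d2=pickle.load(open('side2.pkl','rb'));W2=pts(d2)
for D,w in((d2,W2),(d,W)):
  p=w[220:250,275:325].reshape(-1,3);q=p[(p[:,2]>.099)&(p[:,2]<.118)&(p[:,0]>.59)];print('neck',len(q),q.mean(0).round(4),(q.min(0)+q.max(0))/2)
p=W[195:226,275:325].reshape(-1,3);q=p[(p[:,2]>.145)&(p[:,2]<.172)&(p[:,1]<.05)&(p[:,1]>-.03)];print('cap',len(q),q.mean(0).round(4),q.min(0).round(4),q.max(0).round(4))
delta([.619,.0067,.1555])
E
```

```text
209 288 307 [0.6154 0.1813]
212 288 307 [0.6155 0.1743]
215 288 307 [0.6155 0.1671]
218 288 307 [0.6156 0.1599]
neck 132 [0.6169 0.0103 0.1074] [0.61718962 0.00840333 0.10626209]
neck 128 [0.6171 0.0096 0.1073] [0.61725214 0.005199   0.10646312]
cap 235 [0.6159 0.0237 0.1591] [0.5961 0.0074 0.1452] [0.6391 0.0312 0.172 ]
t 15.1 pos [0.6188 0.0079 0.1787] yang 91.87 z [-0.001  0.    -1.   ] tool delta [-0.0001 -0.0012  0.0232] F [ 0.62  0.66 -0.76] w 0.0237
```

Emit:
move_arm(
  series=[
    [[-0.0005,-0.001,0.005],[0,0,0],1],
    [[0,0,0.01],[0,0,0],1],
    [[0,0,0.01],[0,0,0],1],
    [[0,0,0.005],[0,0,0],1],
    [[0,0,0.003],[0,0,0],1],
    [[0,0,0.003],[0,0,0],1],
    [[0,0,0],[0,0,0],1],
  ],
  squeeze=80,
)

```text
t: 15.98
eef_pos: [0.6199, 0.0063, 0.1432]
ee_rot: [-0.016, 1.0, -0.0, -0.0]
contact_force: [-0.2, 0.0, -0.5]
grip_width: 0.0233
```

```bash
python3 - <<'E'
from h import *
delta([.619,.0067,.125])
E
```

```text
t 15.975 pos [0.6199 0.0063 0.1432] yang 91.85 z [-0. -0. -1.] tool delta [0.0009 0.0005 0.0182] F [-0.17  0.02 -0.46] w 0.0233
```

Emit:
move_arm(
  series=[
    [[0.0003,0,0.001],[0,0,0],1],
    [[0,0,0.001],[0,0,0],1],
    [[0,0,0.001],[0,0,0],1],
    [[0,0,0.001],[0,0,0],1],
    [[0,0,0],[0,0,0],1],
  ],
)

```text
t: 16.6
eef_pos: [0.6196, 0.0063, 0.1392]
ee_rot: [-0.016, 1.0, -0.0, -0.0]
contact_force: [0.1, 0.3, -0.0]
grip_width: 0.0231
```

Emit:
move_arm(
  series=[
    [[0,0,0.001],[0,0,0],1],
    [[0,0,0.001],[0,0,0],1],
    [[0,0,0.001],[0,0,0],1],
    [[0,0,0],[0,0,0],1],
  ],
)

```text
t: 17.1
eef_pos: [0.6201, 0.0059, 0.1372]
ee_rot: [-0.016, 1.0, -0.0, 0.001]
contact_force: [0.2, -2.6, 8.5]
grip_width: 0.023
```

Emit:
move_arm(
  series=[
    [[0,-0.0004,0.0007],[0,0,0],1],
    [[0,0,0.0007],[0,0,0],1],
    [[0,0,0.0007],[0,0,0],1],
    [[0,0,0],[0,0,0],1],
  ],
)

```text
t: 17.6
eef_pos: [0.6203, 0.0057, 0.1355]
ee_rot: [-0.016, 1.0, -0.0, 0.001]
contact_force: [0.3, -1.5, 11.5]
grip_width: 0.0231
```

Emit:
move_arm(
  series=[
    [[0,0,0.0007],[0,0,0],1],
    [[0,0,0.0007],[0,0,0],1],
    [[0,0,0.0007],[0,0,0],1],
    [[0,0,0],[0,0,0],1],
  ],
)

```text
t: 18.1
eef_pos: [0.6197, 0.0057, 0.1323]
ee_rot: [-0.016, 1.0, -0.0, 0.0]
contact_force: [0.1, -1.9, 3.0]
grip_width: 0.0229
```

The force peaked at about 11.5 N and fell to 3 N, so the cap has clicked past the bumps. I'm carrying on down to the shoulder.

Emit:
move_arm(
  series=[
    [[0,0,0.001],[0,0,0],1],
    [[0,0,0.001],[0,0,0],1],
    [[0,0,0.001],[0,0,0],1],
    [[0,0,0.001],[0,0,0],1],
    [[0,0,0],[0,0,0],1],
  ],
)

```text
t: 18.73
eef_pos: [0.6193, 0.0056, 0.1273]
ee_rot: [-0.016, 1.0, -0.0, -0.001]
contact_force: [1.6, -5.4, -8.3]
grip_width: 0.0233
```

Emit:
move_arm(
  series=[
    [[0,0,0.001],[0,0,0],1],
    [[0,0,0.001],[0,0,0],1],
    [[0,0,0.0005],[0,0,0],1],
    [[0,0,0],[0,0,0],1],
  ],
)

```text
t: 19.23
eef_pos: [0.6196, 0.006, 0.1256]
ee_rot: [-0.016, 1.0, 0.0, -0.0]
contact_force: [1.0, -1.9, -1.8]
grip_width: 0.023
```

Emit:
move_arm(
  series=[
    [[0,0,0.0005],[0,0,0],1],
    [[0,0,0.0005],[0,0,0],1],
    [[0,0,0],[0,0,0],1],
    [[0,0,0],[0,0,0],1],
  ],
)

```text
t: 19.73
eef_pos: [0.6198, 0.0059, 0.1251]
ee_rot: [-0.016, 1.0, -0.0, 0.0]
contact_force: [-0.3, -0.3, 5.1]
grip_width: 0.0234
```

Emit:
move_arm(
  series=[
    [[0,0,0.0005],[0,0,0],1],
    [[0,0,0],[0,0,0],1],
    [[0,0,0],[0,0,0],1],
  ],
)

```text
t: 20.1
eef_pos: [0.62, 0.0058, 0.125]
ee_rot: [-0.016, 1.0, -0.0, 0.001]
contact_force: [-0.9, -0.7, 8.6]
grip_width: 0.0231
```

```bash
python3 - <<'E'
from h import *
delta([.619,.0067,.125])
d=snap('side','side5');cv2.imwrite('pics/s5z.png',cv2.resize(d['frame'][150:300,200:400],None,fx=4,fy=4,interpolation=2))
E
```

```text
t 20.1 pos [0.62   0.0058 0.125 ] yang 91.85 z [ 0.001 -0.    -1.   ] tool delta [0.0009 0.0009 0.    ] F [-0.87 -0.72  8.62] w 0.0231
```

View pics/s5z.png

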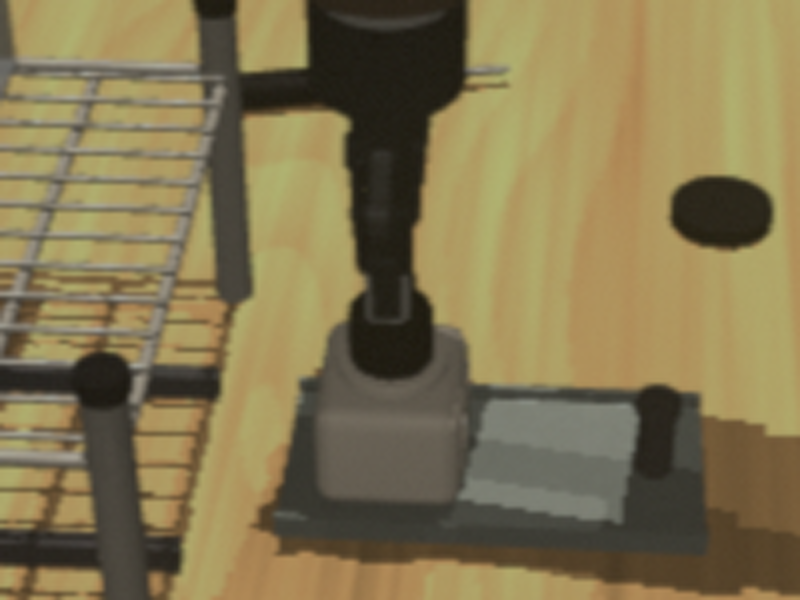

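The crop shows the cap's rim down on the jug's shoulder at about (390,375), upright, with the tray still out. I'm adding a little more push and letting it settle.

Emit:
move_arm(
  series=[
    [[0,0,0.0006],[0,0,0],1],
    [[0,0,0],[0,0,0],1],
    [[0,0,0],[0,0,0],1],
    [[0,0,0],[0,0,0],1],
    [[0,0,0],[0,0,0],1],
  ],
)

```text
t: 20.78
eef_pos: [0.6201, 0.0058, 0.1249]
ee_rot: [-0.016, 1.0, -0.0, 0.001]
contact_force: [-2.8, -2.3, 14.4]
grip_width: 0.0229
```

Emit:
move_arm(
  series=[
    [[0,0,0],[0,0,0],1],
    [[0,0,0],[0,0,0],1],
    [[0,0,0],[0,0,0],1],
    [[0,0,0],[0,0,0],1],
  ],
)

```text
t: 21.28
eef_pos: [0.6201, 0.0058, 0.1249]
ee_rot: [-0.016, 1.0, -0.0, 0.001]
contact_force: [-2.5, -1.8, 15.1]
grip_width: 0.0231
```

Emit:
move_arm(
  series=[
    [[0,0,-0.0002],[0,0,0],1],
    [[0,0,0],[0,0,0],1],
    [[0,0,0],[0,0,0],1],
    [[0,0,0],[0,0,0],1],
  ],
)

```text
t: 21.78
eef_pos: [0.6201, 0.0058, 0.125]
ee_rot: [-0.016, 1.0, -0.0, 0.001]
contact_force: [-1.6, -2.0, 13.2]
grip_width: 0.0231
```

```bash
python3 - <<'E'
from h import *
d=snap('side','side6');W=pts(d)
p=W[235:275,345:385].reshape(-1,3);q=p[(p[:,2]>.06)&(p[:,2]<.08)];print('pull knob',q.mean(0).round(4))
p=W[215:250,275:325].reshape(-1,3);q=p[(p[:,2]>.092)&(p[:,2]<.118)&(p[:,1]<.05)];print('cap skirt x',q[:,0].min().round(4),q[:,0].max().round(4))
delta([.619,.0067,.125])
print(arm.finish_job())
E
```

```text
pull knob [0.4783 0.0028 0.0671]
cap skirt x 0.5907 0.641
t 21.825 pos [0.6201 0.0058 0.125 ] yang 91.84 z [ 0.002 -0.    -1.   ] tool delta [ 0.001  0.001 -0.   ] F [-1.44 -1.92 12.93] w 0.0231
the job is handed in; nothing more can be done
None
```

I pulled the tray out to its end stop and snapped the nearest cap onto the jug's neck. I handed the job in at 21.8 s with the cap still gripped at 80 N and pushed down at about 13 N; no verdict was reported.

- **Tray:** The pull knob moved from x = 0.600 to 0.479 m, where the geometry puts the end stop. The pull force rose to 34 N there. The last picture still puts the knob at 0.478 m.
- **Cap:** The force rose to about 11.5 N, dropped at the click, and pulled the cap down by 8 N before the rim landed. The final tool height of 0.1250 m matches the rim flat on the shoulder. The tool is about 1.4 mm from the measured neck centre and its tilt is about 0.002 rad.
- **Bystanders:** I steered clear of the jar lid, brush and screwdriver and never touched them. I saw them in place in the pictures but did not measure them at the end.
- **Checks that disagreed:** The side camera reads about 2 mm lower in x than the top camera, and one pixel check before the press put the cap about 1.5 mm off in x. The last cap-width reading, 0.591 to 0.641 m, is 6 mm wider than the cap, probably because it picked up some of the jug. That makes it only a rough check on centring.

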